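Hold the long cuvette in the photometer's light path

TASK

First stand the framed filter upright and centred on the narrow post in front of the photometer's lamp, square to the light path, and let go of it. Then pick up the longer of the two cuvettes by its broad frosted faces only, never touching its clear ends with the gripper, and finish while holding it upright and still in the light path, midway between the filter and the detector, centred on the line from lamp lens to detector window with its clear ends facing lamp and detector and touching nothing but the gripper. Leave the short cuvette, the beaker and the dropper bottle where they stand.

Things in the scene. Friction and masses are not known exactly. Their poses are not given: they have to be found in the camera images.
- bench: Fixed photometer bench, turned up to 0.25 rad: aluminium base 64 (x) x 260 (y) x 10 mm, origin at centre of underside, z up. Light path along its y at x = 0, 70 mm up. Lamp at +y: grey box, 50 mm wide, y 90 to 128 mm, top 96 mm, ribs on top, round black lens barrel to y = 82 mm. Detector at -y: like box, y -120 to -82 mm, square-framed window at y = -79 mm. One narrow post between them.
- post_top (a point): Centre of the flat top of the narrow aluminium post on the bench, 48 mm from the bench centre toward the lamp, 50 mm above the worktop. The top is 18 mm along the light path (bench y) by 30 mm across it (bench x). Axes as the bench's.
- hold_point (a point): The point in the light path where the centre of the long cell is to be held: 20 mm from the bench centre toward the detector, midway between a filter on the post and the detector window, 70 mm above the worktop (60 mm above the base plate). Axes as the bench's.
- filter: Loose filter: a square black frame with a glass disc, 36 (x) x 14 (y, its thickness, the way light passes) x 40 mm high, 50 g nominal. It stands upright on the worktop; origin at the centre of its underside, z up. Either face may look at the lamp; on the post the disc is at the height of the light path.
- long_cell: Loose long cuvette, closed glass, 12.5 (x) x 22.5 (y) x 45 mm high, about 32 g, upright on the worktop; origin at centre of underside. Its two broad faces (normal to its x, 12.5 mm apart) are frosted: grip it there. Its two narrow ends (normal to its y) are the clear windows for the light; either end may face the lamp. Filter and the two cuvettes stand in a row before the bench, in any order.
- long_cell_centre (a point): Centre of the long cell, 22.5 mm above its underside.
- long_cell_window_a: Clear window at the +y end of the long cell, 9 mm wide x 41 mm high, standing 1 mm proud of the frosted body; origin 1.5 mm inside its outer face, at mid height. Not to be touched by the gripper.
- long_cell_window_b: The same clear window at the -y end of the long cell.
- square_cell: Short cuvette, alike but nearly square from above, 12.5 (x) x 14.5 (y) x 45 mm high, loose, standing on the worktop; origin at the centre of its underside. Not used.
- beaker: Small clear beaker, 56 mm wide, 76 mm high, loose, to the right of the bench; origin at the centre of its underside. Not used.
- dropper: Brown dropper bottle with white cap, 30 mm wide, 78 mm high, loose, to the right of the row; origin at the centre of its underside. Not used.

How it is judged:
By the outcome, as a careful person would: the job done as asked, in the order asked, and still so for the second after the job is handed in, while the arm keeps its last pose, push and grip.
It also fails if it takes over 56 s, if anything falls off the work surface, if the arm or the gripper's body presses on something with over 40 N, if the wrist force passes 120 N, or if a joint passes its speed limit or range.

ROBOT

A 7-joint arm with a two-finger parallel gripper is mounted at the origin on a cart in front of the work surface, level with it; the furniture and walls round the work are solid. World frame = base frame: x ahead of the robot, y to its left, z up, the work surface at z = 0. Lengths are in m, angles in rad, forces in N, time in s.
With the tool pointing down it reaches from about 0.4 to 0.85 m from the base axis. Payload 6.9 kg.
Tool frame: the origin (TCP) lies midway between the tips of the shut fingers; the grasp point (between the pads) lies manip.hold_point_z behind it (manip.hold_point_z is the distance from the TCP to the grasp point, in m); z points along the fingers, y is the direction in which the jaws open and shut (so a half turn about z gives the same grasp; the last joint's range is limited). The gripper opens to 85 mm and grips with 20 to 120 N. Pads are 22 mm wide; open, the fingers measure 114 mm over their backs; the gripper's body (76 mm by 85 mm) begins 54 mm behind the grasp point. The pads swing forward as they close: fully open they stand 13 mm farther back than shut.
Start: joints at [1.413, 0.507, -0.238, 1.5, 0.126, 1.149, -0.155], TCP at [0.162, -0.604, 0.231] pointing down, gripper open.
Joint ranges: [-3.08, 3.08], [-0.24, 2.05], [-1.43, 1.35], [0, 2.5], [-1.52, 4.66], [0.17, 1.96], [-2.89, 2.89]. Speed limits (rad/s): [2.39, 2.39, 3.14, 3.14, 3.14, 3.14, 3.14].

INTERFACE

Orientations are given as a unit quaternion [w, x, y, z].
In Python, from workcell import manip, ik, observe, cams, boxes_of, masks_of gives the robot as it stands. Calls block until the motion is done:
- manip.move_pose(position, orientation): joint-space move of the TCP to a pose.
- manip.move_linear(position, orientation=None, rate=0.15): straight line of the TCP; orientation=None keeps the orientation; rate is the mean speed in m/s.
- manip.move_joints(angles): joint-space move.
- manip.move_gripper(opening, grasp_force=None): finger opening in m; grasp_force is the grip in N (None keeps the last); returns when the fingers have stopped.
- manip.sleep(seconds).
- ik(position, orientation): joint angles nearest the present ones, or None.
- observe(): the state.
- cams.snapshot(name): name is "scene" or "top" or "wrist"; returns the picture (480x640x3 uint8, red, green, blue); there is no depth.
- cams.calibration(name): a dict with "K" (3x3 intrinsics, pixels), "D" ([k1, k2, p1, p2, k3] as OpenCV has them; the pictures are not rectified), "T" (4x4, takes a point from camera to world coordinates). Camera axes: x right, y up, looking along -z (the intrinsics and any distortion apply to the point x, -y, -z); pixel columns grow to the right and rows downward; lengths in m; the calibration is good to about 2 mm. A picture is of the moment at which its call begins: read the wrist's pose just before it. calibration takes no time and is no camera call; for the wrist camera it gives the pose at the moment of the call.
A pose or a line that the arm cannot do raises manip.Unreachable and nothing moves.
- manip.finish_job(): hands the job in, once; it reports no verdict.
Trained networks look in the newest picture that a camera, given by its name, has taken for a name from the list of things; names that differ only in an ending like _2 or _b are one class to them, and where a whole thing is asked for, a point or a joint stands for the part that bears it (a point fixed in the world has none). Each returns a list of dicts, best first, with "confidence" (0 to 1); they miss things now and then, are a little off and sometimes report something else, mostly with a low value. They report only what shows in the picture. A call takes as long as a camera call.
- boxes_of(camera, target): "box" ([left, top, right, bottom] in pixels, round what is visible of it).
- masks_of(camera, target): "pixels" (480x640 bool, what is visible of it) and "box" ([left, top, right, bottom] in pixels, round what is visible of it).
The state is a dict: "time_s": time; "joint_positions": joint angles; "qvel": joint speeds; "effort": joint torques, N m; "tcp_pos": TCP position; "ee_rot": TCP orientation; "contact_force": force on the tool from outside, world axes, zero at the start; "wrist_torque": the same for the moment, N m; "grip_width": finger opening in m.
Only numpy, scipy, OpenCV 4.12 (cv2) and the standard library are available. Lean on these libraries where they do the work, as an engineer would, in place of code of your own. Each camera call takes 0.05 s, during which the arm holds its last target.

## Working session

There is one attempt and no reset: what is moved stays moved. The work goes in short steps, each a Python script; the robot and the scene stay as the last script left them, time stands still between calls to the robot, and variables do not carry over. Pictures are saved under pics/ and viewed, and the job is handed in when it is done.

```bash
ls; mkdir -p pics; python3 - <<'E'
from workcell import manip, ik, observe, cams, boxes_of, masks_of
import cv2,numpy as np
s=observe();print(s['time_s'],s['tcp_pos'],s['ee_rot'],s['grip_width'],manip.hold_point_z)
for c in ['scene','top','wrist']:
    im=cams.snapshot(c);cv2.imwrite(f'pics/{c}0.png',im[:,:,::-1])
    k=cams.calibration(c);print(c,np.round(k['K'],1).tolist(),np.round(k['D'],3),np.round(k['T'],3).tolist())
    for t in ['bench','filter','long_cell','square_cell','beaker','dropper']:
        print(t,[(np.round(b['box']).tolist(),round(b['confidence'],2)) for b in boxes_of(c,t)])
print(observe()['time_s'])
E
```

```text
pics
0.0 [ 0.16216812 -0.60307153  0.23044146] [-8.72199124e-04  9.91380399e-01  1.31011943e-01 -1.22822220e-04] 0.08548300624269752 0.0187
scene [[607.9, 0.0, 324.7], [0.0, 607.9, 236.2], [0.0, 0.0, 1.0]] [0.016 0.    0.    0.    0.   ] [[0.846, 0.41, -0.341, 0.229], [-0.533, 0.652, -0.539, -0.705], [0.002, 0.638, 0.77, 0.784], [0.0, 0.0, 0.0, 1.0]]
bench [([296.0, 125.0, 404.0, 274.0], 0.77), ([298.0, 305.0, 323.0, 338.0], 0.69), ([372.0, 337.0, 396.0, 380.0], 0.62)]
filter [([298.0, 307.0, 323.0, 334.0], 0.91)]
long_cell [([261.0, 257.0, 280.0, 284.0], 0.53)]
square_cell [([220.0, 198.0, 236.0, 226.0], 0.58), ([296.0, 126.0, 405.0, 275.0], 0.54)]
beaker [([431.0, 279.0, 475.0, 339.0], 0.85)]
dropper [([371.0, 337.0, 395.0, 380.0], 0.61)]
top [[603.0, 0.0, 317.7], [0.0, 603.0, 242.3], [0.0, 0.0, 1.0]] [-0.031  0.     0.     0.     0.   ] [[0.002, 0.989, -0.147, 0.38], [-1.0, 0.006, 0.029, -0.208], [0.029, 0.147, 0.989, 1.227], [0.0, 0.0, 0.0, 1.0]]
bench [([195.0, 179.0, 332.0, 224.0], 0.95)]
filter [([339.0, 282.0, 347.0, 302.0], 0.43)]
long_cell [([284.0, 288.0, 298.0, 298.0], 0.57)]
square_cell [([208.0, 290.0, 220.0, 297.0], 0.59)]
beaker [([380.0, 187.0, 410.0, 218.0], 0.68)]
dropper [([390.0, 259.0, 409.0, 276.0], 0.65)]
wrist [[410.9, 0.0, 315.0], [0.0, 410.9, 240.3], [0.0, 0.0, 1.0]] [-0.045  0.     0.     0.     0.   ] [[0.26, 0.933, 0.249, 0.226], [-0.965, 0.251, 0.068, -0.585], [0.001, -0.258, 0.966, 0.374], [0.0, 0.0, 0.0, 1.0]]
bench []
filter []
long_cell []
square_cell []
beaker []
dropper []
1.05
```

```bash
python3 - <<'E'
import cv2
a=cv2.imread('pics/scene0.png')[100:400,180:500];cv2.imwrite('pics/scene0c.png',cv2.resize(a,None,fx=2,fy=2,interpolation=cv2.INTER_CUBIC)[:600])
a=cv2.imread('pics/top0.png')[160:320,180:440];cv2.imwrite('pics/top0c.png',cv2.resize(a,None,fx=3,fy=3,interpolation=cv2.INTER_CUBIC))
E
```

```text
(no output)
```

View pics/scene0.png

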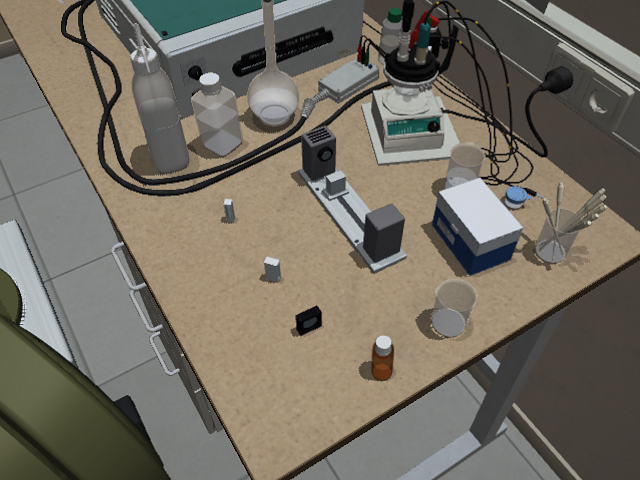

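```bash
sleep 0.5; python3 - <<'E'
import cv2,numpy as np
E
```

```text
(no output)
```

View pics/top0c.png

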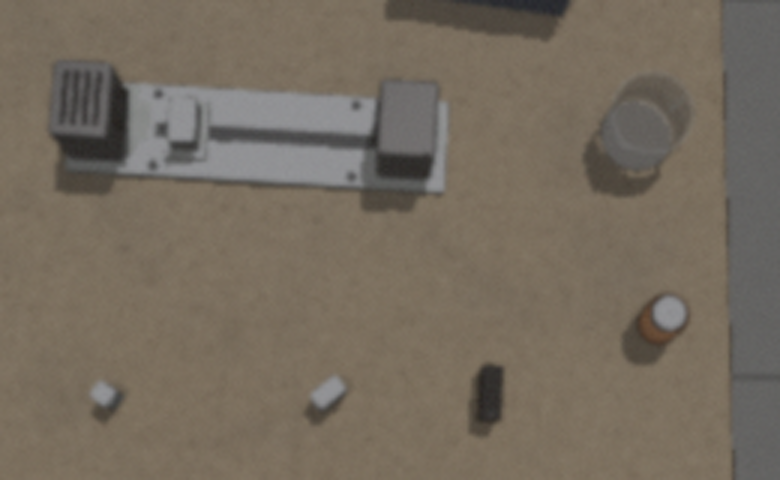

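View pics/scene0c.png

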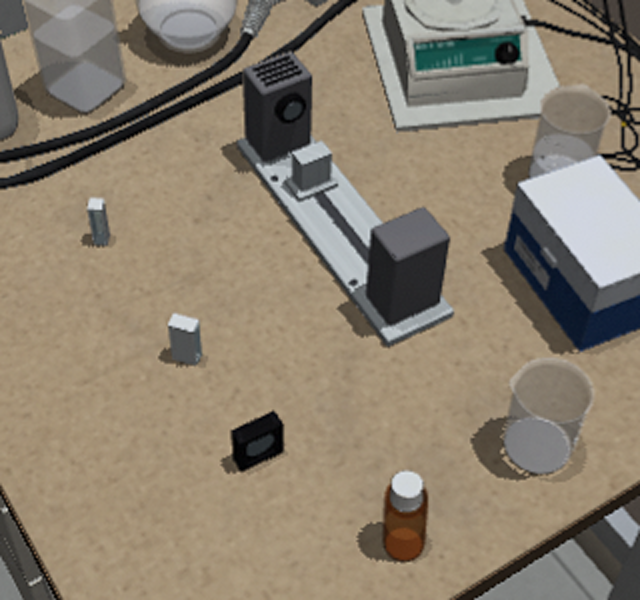

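The top view shows, left to right, the square cell at about (215,291), the long cell at about (289,291) and the filter at about (343,291). The bench is above them, with the lamp on the left and the post at about (241,201). Next I'll localize roughly and look closer with the wrist camera.

```bash
cat > h.py <<'E'
from workcell import manip, ik, observe, cams, boxes_of, masks_of
import cv2,numpy as np
from scipy.spatial.transform import Rotation as Ro
def rot(a):
    y=np.array([np.cos(a),np.sin(a),0]);z=np.array([0,0,-1.]);x=np.cross(y,z)
    return np.c_[x,y,z]
def quat(a):
    q=Ro.from_matrix(rot(a)).as_quat();return np.r_[q[3],q[:3]]
def yaw():
    q=observe()['ee_rot'];R=Ro.from_quat(np.r_[q[1:],q[0]]).as_matrix();return np.arctan2(R[1,1],R[0,1])
def unproj(cal,uv,z):
    uv=np.atleast_2d(np.array(uv,float))
    p=cv2.undistortPoints(uv[:,None],cal['K'],np.array(cal['D'],float))[:,0]
    d=np.c_[p[:,0],-p[:,1],-np.ones(len(p))]@cal['T'][:3,:3].T
    o=cal['T'][:3,3];t=(z-o[2])/d[:,2];return o+d*t[:,None]
def proj(cal,P):
    P=np.atleast_2d(P);c=(P-cal['T'][:3,3])@cal['T'][:3,:3];c=c*[1,-1,-1]
    return cv2.projectPoints(c,np.zeros(3),np.zeros(3),cal['K'],np.array(cal['D'],float))[0][:,0]
E
python3 - <<'E'
from h import *
c=cams.calibration('top')
f=lambda u,v:(180+u/3,160+v/3)
for n,u,v,z in [('square',105,393,.045),('long',327,392,.045),('filter',489,366,.04),('filterb',489,420,.04),('post',182,124,.05),('lamp',87,98,.096),('det',409,114,.096),('beaker',640,133,0),('drop',668,313,.078)]:
    print(n,np.round(unproj(c,f(u,v),z),3))
print(yaw(),np.round(rot(yaw()).T@(cams.calibration('wrist')['T'][:3,3]-observe()['tcp_pos']),3))
for y in (-.15,-.2,-.25,-.3):
  for a in (-1.3,0.,.2,1.57,3.1): print(y,a,ik([.36,y,.25],quat(a)) is not None,end=' ')
E
```

```text
square [[ 0.459 -0.042  0.045]]
long [[ 0.46  -0.186  0.045]]
filter [[ 0.478 -0.292  0.04 ]]
filterb [[ 0.442 -0.292  0.04 ]]
post [[ 0.637 -0.088  0.05 ]]
lamp [[ 0.643 -0.032  0.096]]
det [[ 0.634 -0.238  0.096]]
beaker [[ 0.644 -0.401  0.   ]]
drop [[ 0.509 -0.405  0.078]]
-1.308067116293067 [ 0.066 -0.001 -0.143]
-0.15 -1.3 True -0.15 0.0 True -0.15 0.2 True -0.15 1.57 True -0.15 3.1 True -0.2 -1.3 True -0.2 0.0 True -0.2 0.2 True -0.2 1.57 True -0.2 3.1 True -0.25 -1.3 True -0.25 0.0 True -0.25 0.2 True -0.25 1.57 True -0.25 3.1 True -0.3 -1.3 True -0.3 0.0 True -0.3 0.2 True -0.3 1.57 True -0.3 3.1 True
```

```bash
python3 - <<'E'
from h import *
manip.move_pose([.54,-.17,.22],quat(0.))
c=cams.calibration('wrist');im=cams.snapshot('wrist');cv2.imwrite('pics/w1.png',im[:,:,::-1])
np.savez('w1.npz',T=c['T'],K=c['K'],D=c['D'])
print(observe()['time_s'],observe()['tcp_pos'],yaw(),observe()['joint_positions'])
for t in ['bench','post_top','filter','long_cell','square_cell']:
    for b in masks_of('wrist',t):
        r=cv2.minAreaRect(np.argwhere(b['pixels'])[:,::-1].astype(np.float32));print(t,round(b['confidence'],2),np.round(b['box']),np.round(r[0],1),np.round(r[1],1),r[2])
E
```

```text
3.1667 [ 0.5396399  -0.17155697  0.21983613] -0.0027306041212924893 [ 0.76448161  0.50609544 -0.78551568  1.67201612  0.38986855  1.12748442
 -0.13159451]
bench 0.95 [380.   0. 532. 342.] [447.3 165.8] [120.3 350.7] 7.696051120758057
post_top 0.83 [380.   0. 531. 341.] [448.4 166.4] [120.2 350.9] 7.305758953094482
filter 0.89 [208. 325. 253. 356.] [231.  340.5] [45.4 34.9] 5.19442892074585
long_cell 0.79 [203. 209. 242. 248.] [223.9 229.2] [28.6 30.1] 50.19443130493164
square_cell 0.67 [191.  22. 227.  60.] [210.6  40.1] [36.1 21.6] 33.690067291259766
square_cell 0.18 [381.   0. 533. 342.] [451.  167.1] [120.4 349.5] 6.34019136428833
```

View pics/w1.png

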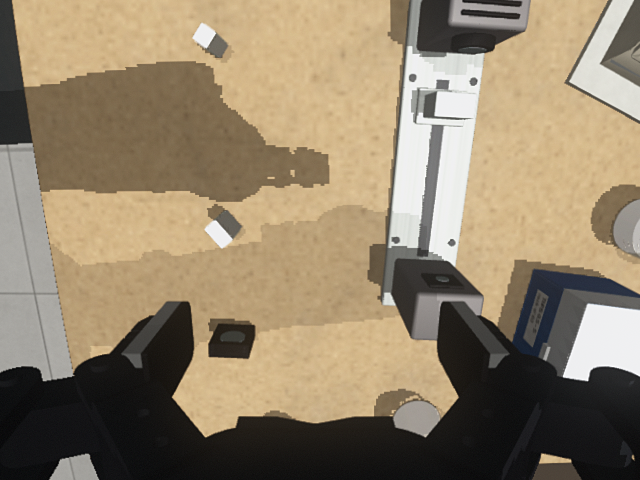

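```bash
python3 - <<'E'
from h import *
def shot(n):
    c=cams.calibration('wrist');im=cams.snapshot('wrist');cv2.imwrite(f'pics/{n}.png',im[:,:,::-1])
    np.savez(n+'.npz',T=c['T'],K=c['K'],D=c['D'])
    cv2.imwrite(f'pics/{n}.png',im[:,:,::-1])
manip.move_pose([.62,-.15,.19],quat(0.)); shot('w2')
manip.move_pose([.46,-.26,.14],quat(0.)); shot('w3')
for t in ['filter','long_cell']:
    for b in masks_of('wrist',t): print(t,round(b['confidence'],2),np.round(b['box']))
print(observe()['time_s'],observe()['tcp_pos'])
E
```

```text
filter 0.73 [289. 264. 344. 300.]
long_cell 0.92 [295.  91. 334. 136.]
4.875 [ 0.462048   -0.25883579  0.14077042]
```

View pics/w2.png

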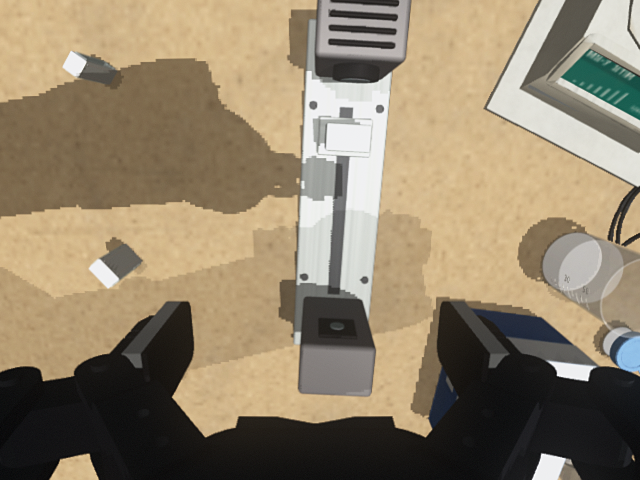

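View pics/w3.png

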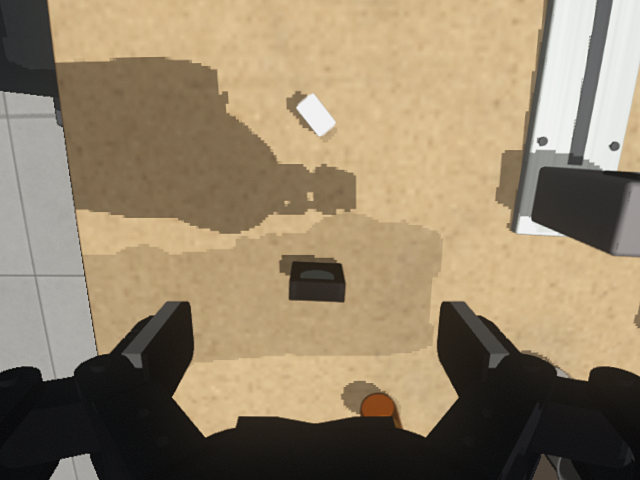

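```bash
python3 - <<'E'
import cv2
a=cv2.imread('pics/w3.png')
f=lambda a,x,y,w,h,s:cv2.resize(a[y:y+h,x:x+w],None,fx=s,fy=s,interpolation=cv2.INTER_NEAREST)
cv2.imwrite('pics/w3f.png',f(a,270,245,90,70,8))
cv2.imwrite('pics/w3l.png',f(a,280,80,70,65,8))
cv2.imwrite('pics/w2p.png',f(cv2.imread('pics/w2.png'),295,60,110,90,7))
E
```

```text
(no output)
```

View pics/w3f.png

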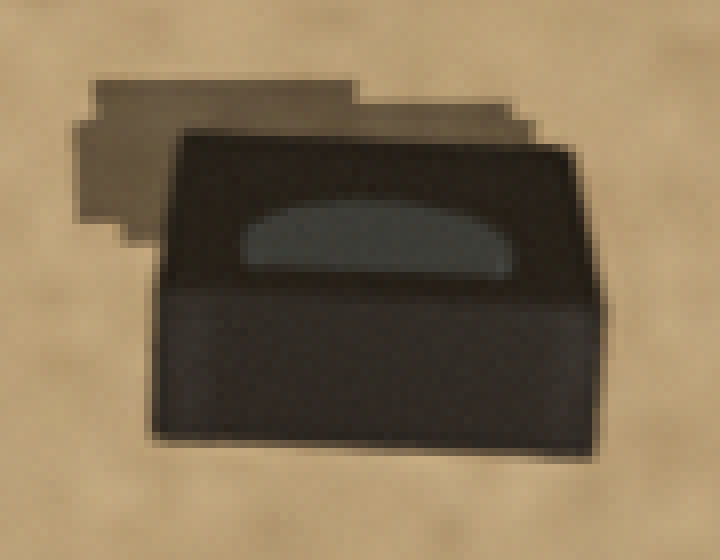

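View pics/w3l.png

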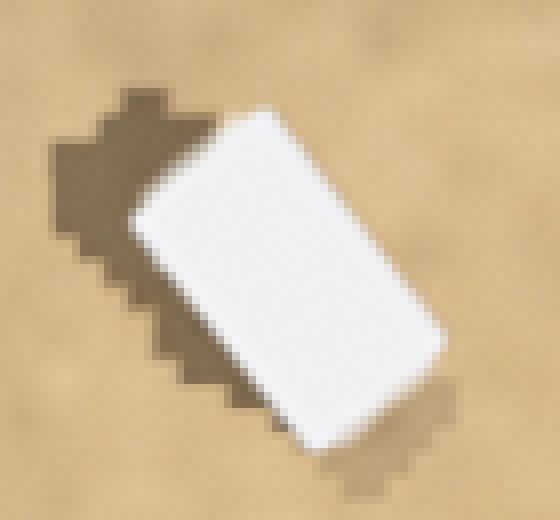

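View pics/w2p.png

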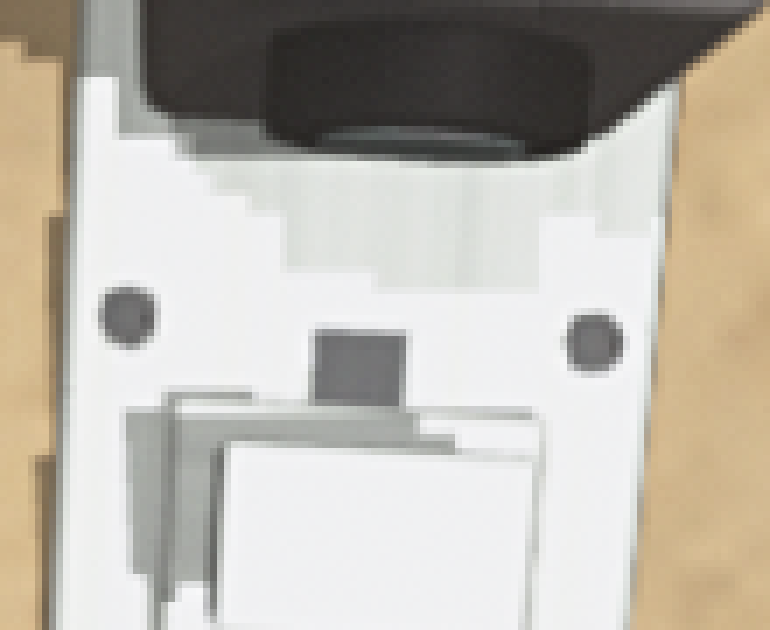

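```bash
python3 - <<'E'
import cv2
f=lambda a,x,y,w,h,s:cv2.resize(a[y:y+h,x:x+w],None,fx=s,fy=s,interpolation=cv2.INTER_NEAREST)
im=cv2.imread('pics/w2.png')
cv2.imwrite('pics/w2q.png',f(im,305,95,85,70,8))
cv2.imwrite('pics/w2d.png',f(im,280,250,110,85,7))
E
```

```text
(no output)
```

View pics/w2q.png

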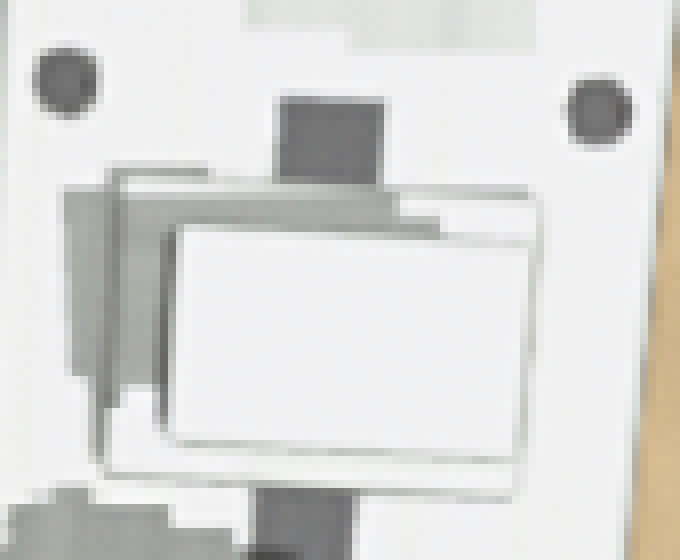

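View pics/w2d.png

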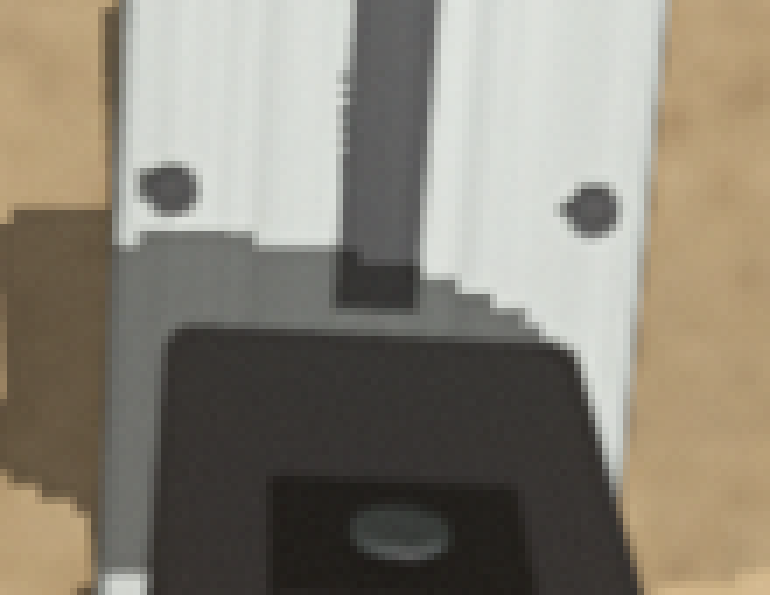

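```bash
cat > meas.py <<'E'
from h import *
L=lambda n:dict(np.load(n+'.npz'))
def cr(pts,off,s): return np.array(pts,float)/s+np.array(off)-.5
w2=L('w2');w3=L('w3')
pt=unproj(w2,cr([(175,228),(532,240),(522,460),(165,440)],(305,95),8),.05)
print('post',np.round(pt,4).tolist(),'c',pt.mean(0),'dims',np.linalg.norm(pt[1]-pt[0]),np.linalg.norm(pt[2]-pt[1]))
e=(pt[1]-pt[0]+pt[2]-pt[3]);print('yaw post x',np.arctan2(e[1],e[0]))
s1=unproj(w2,cr([(67,80),(600,112)],(305,95),8),.01);s2=unproj(w2,cr([(170,188),(592,210)],(280,250),7),.01)
print('screws',s1.round(4).tolist(),s2.round(4).tolist())
m1,m2=s1.mean(0),s2.mean(0);d=(m1-m2)[:2];print('axis yaw',np.arctan2(-d[0],d[1]),'len',np.linalg.norm(d),'mid',(m1+m2)/2)
for w in('left',):
    a=np.arctan2(-d[0],d[1]);bx=np.array([np.cos(a),np.sin(a)]);by=np.array([-bx[1],bx[0]])
    c=pt.mean(0)[:2];print('post rel to screw axis',(c-m1[:2])@bx,(c-(m1+m2)[:2]/2)@by)
    sx=[np.arctan2((s[1]-s[0])[1],(s[1]-s[0])[0]) for s in (s1,s2)];print('screw yaws',sx)
f=unproj(w3,cr([(160,290),(603,304),(597,458),(153,438)],(270,245),8),.04)
fb=unproj(w3,cr([(185,130),(575,148)],(270,245),8),0.)
print('filter',f.round(4).tolist(),f.mean(0),'dims',np.linalg.norm(f[1]-f[0]),np.linalg.norm(f[2]-f[3]),np.linalg.norm(f[2]-f[1]),np.linalg.norm(f[3]-f[0]))
print('fb',fb.round(4).tolist())
e=(f[1]-f[0]+f[2]-f[3]);print('yaw',np.arctan2(e[1],e[0]))
l=unproj(w3,cr([(133,222),(268,106),(449,340),(315,455)],(280,80),8),.045)
print('long',l.mean(0),np.linalg.norm(l[1]-l[0]),np.linalg.norm(l[3]-l[2]),np.linalg.norm(l[2]-l[1]),np.linalg.norm(l[3]-l[0]))
e=(l[2]-l[1]+l[3]-l[0]);a=np.arctan2(e[1],e[0]);print('long axis yaw',a,'jaw yaw',a+np.pi/2)
E
python3 meas.py
```

```text
post [[0.6281, -0.0778, 0.05], [0.6577, -0.0786, 0.05], [0.6575, -0.0966, 0.05], [0.6274, -0.095, 0.05]] c [ 0.64264875 -0.08701139  0.05      ] dims 0.029620944177779697 0.017941242133071817
yaw post x -0.039907073598249826
screws [[0.6189, -0.0637, 0.01], [0.6689, -0.0664, 0.01]] [[0.6114, -0.2, 0.01], [0.6616, -0.2026, 0.01]]
axis yaw -0.05389454483368236 len 0.13647527714508825 mid [ 0.64021838 -0.13316501  0.01      ]
post rel to screw axis -5.9376220456984525e-05 0.046217527845672374
screw yaws [np.float64(-0.053362375155212555), np.float64(-0.053179454014763934)]
filter [[0.4463, -0.2854, 0.04], [0.4814, -0.2866, 0.04], [0.4812, -0.2998, 0.04], [0.4456, -0.298, 0.04]] [ 0.46360212 -0.29246316  0.04      ] dims 0.03506813331786364 0.03564162914161906 0.013181862385729293 0.012644484443554987
fb [[0.4463, -0.2851, 0.0], [0.4818, -0.2868, 0.0]]
yaw -0.041789170652387526
long [ 0.46288419 -0.18488064  0.045     ] 0.012153138209298642 0.012253755465756763 0.020144465331503793 0.02029333380405198
long axis yaw -0.8913377915488123 jaw yaw 0.6794585352460842
```

Measured sizes agree with those given: the post top came out 29.6×17.9 mm, and the post lies 0.1 mm off the screw axis. Bench yaw is about −0.053. Next I'll grasp the filter.

```bash
cat >> h.py <<'E'
def shot(n):
    c=cams.calibration('wrist');im=cams.snapshot('wrist');cv2.imwrite(f'pics/{n}.png',im[:,:,::-1])
    np.savez(n+'.npz',T=c['T'],K=c['K'],D=c['D'])
E
python3 - <<'E'
from h import *
a=-.045;p=np.array([.4637,-.2928])
manip.move_pose([*p,.07],quat(a))
manip.move_linear([*p,.010],rate=.12)
s=observe();print(s['time_s'],s['tcp_pos'],yaw(),s['contact_force'])
shot('w4')
manip.move_gripper(.0,30)
s=observe();print(s['time_s'],s['tcp_pos'],s['grip_width'],s['contact_force'])
shot('w5')
manip.move_linear([*p,.135],rate=.2)
s=observe();print(s['time_s'],s['tcp_pos'],s['grip_width'],s['contact_force'])
shot('w6')
E
python3 -c "
import cv2,numpy as np
a=[cv2.imread(f'pics/w{i}.png')[150:480,120:520] for i in (5,6)]
cv2.imwrite('pics/w56.png',np.hstack(a))"
```

```text
5.9333 [ 0.46448055 -0.292568    0.01097565] -0.04429025154839434 [ 0.02759064 -0.25952833 -0.31169386]
6.4917 [ 0.46379781 -0.29298488  0.01039508] 0.035588384526386456 [-1.16657894  0.20333811  6.11576607]
7.3167 [ 0.46294472 -0.29277186  0.13405748] 0.03535058618629019 [-0.50662721  0.28886977 -0.21749629]
```

View pics/w56.png

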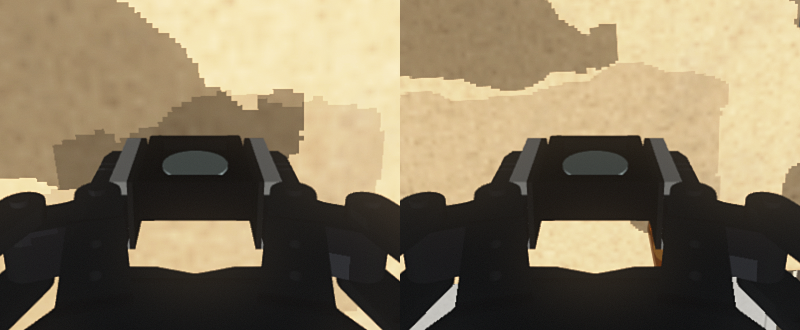

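```bash
python3 - <<'E'
import cv2,numpy as np
f=lambda a,x,y,w,h,s:cv2.resize(a[y:y+h,x:x+w],None,fx=s,fy=s,interpolation=cv2.INTER_NEAREST)
im=cv2.imread('pics/w6.png')
c=f(im,235,275,165,105,4.8).astype(float);c=np.clip(255*(c/255)**.5,0,255).astype('uint8')
cv2.imwrite('pics/w6f.png',c)
E
```

```text
(no output)
```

View pics/w6f.png

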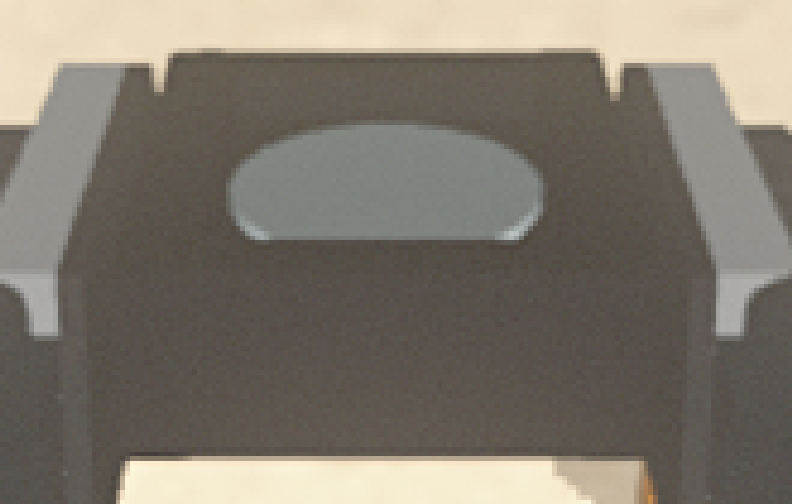

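```bash
python3 - <<'E'
from h import *
from meas import cr,L
w=L('w6');dz=.13406-.0104
b=unproj(w,cr([(170,52),(602,52)],(235,275),4.8),dz)
t=unproj(w,cr([(100,274),(690,274)],(235,275),4.8),dz+.04)
r=unproj(w,cr([(386,457)],(235,275),4.8),dz+.04)
o=observe()['tcp_pos'];R=rot(yaw())
for n,q in(('bot',b),('topfront',t),('rear',r)): print(n,((q-o)@R).round(4).tolist())
E
```

```text
post [[0.6281, -0.0778, 0.05], [0.6577, -0.0786, 0.05], [0.6575, -0.0966, 0.05], [0.6274, -0.095, 0.05]] c [ 0.64264875 -0.08701139  0.05      ] dims 0.029620944177779697 0.017941242133071817
yaw post x -0.039907073598249826
screws [[0.6189, -0.0637, 0.01], [0.6689, -0.0664, 0.01]] [[0.6114, -0.2, 0.01], [0.6616, -0.2026, 0.01]]
axis yaw -0.05389454483368236 len 0.13647527714508825 mid [ 0.64021838 -0.13316501  0.01      ]
post rel to screw axis -5.9376220456984525e-05 0.046217527845672374
screw yaws [np.float64(-0.053362375155212555), np.float64(-0.053179454014763934)]
filter [[0.4463, -0.2854, 0.04], [0.4814, -0.2866, 0.04], [0.4812, -0.2998, 0.04], [0.4456, -0.298, 0.04]] [ 0.46360212 -0.29246316  0.04      ] dims 0.03506813331786364 0.03564162914161906 0.013181862385729293 0.012644484443554987
fb [[0.4463, -0.2851, 0.0], [0.4818, -0.2868, 0.0]]
yaw -0.041789170652387526
long [ 0.46288419 -0.18488064  0.045     ] 0.012153138209298642 0.012253755465756763 0.020144465331503793 0.02029333380405198
long axis yaw -0.8913377915488123 jaw yaw 0.6794585352460842
bot [[0.0066, -0.0173, 0.01], [0.0066, 0.0186, 0.01]]
topfront [[0.0071, -0.0175, -0.03], [0.0071, 0.02, -0.03]]
rear [[-0.0061, 0.0007, -0.03]]
```

```bash
sed -i '/^w2=/,$d' meas.py; python3 - <<'E'
from h import *
from meas import *
a=-.0535;p=np.array([.6420,-.0869])
manip.move_pose([.55,-.20,.16],quat(a))
manip.move_pose([*p,.105],quat(a))
for i in range(3):
    s=observe();print(s['time_s'],s['tcp_pos'],yaw(),np.abs(s['qvel']).max()); manip.sleep(.15)
shot('w7')
E
python3 - <<'E'
import cv2,numpy as np
im=cv2.imread('pics/w7.png')[200:400,200:440]
c=cv2.resize(im,None,fx=3.3,fy=3,interpolation=cv2.INTER_NEAREST);cv2.imwrite('pics/w7c.png',(255*(c/255.)**.6).astype('uint8'))
E
```

```text
8.6167 [ 0.64129688 -0.08805877  0.10383334] -0.05443013827246632 0.030118064418374613
8.7667 [ 0.6414572  -0.08943972  0.10507221] -0.056667590918585316 0.008064666028963259
8.9167 [ 0.6417649  -0.08847979  0.10540917] -0.05560923372407826 0.006359028653603766
```

View pics/w7c.png

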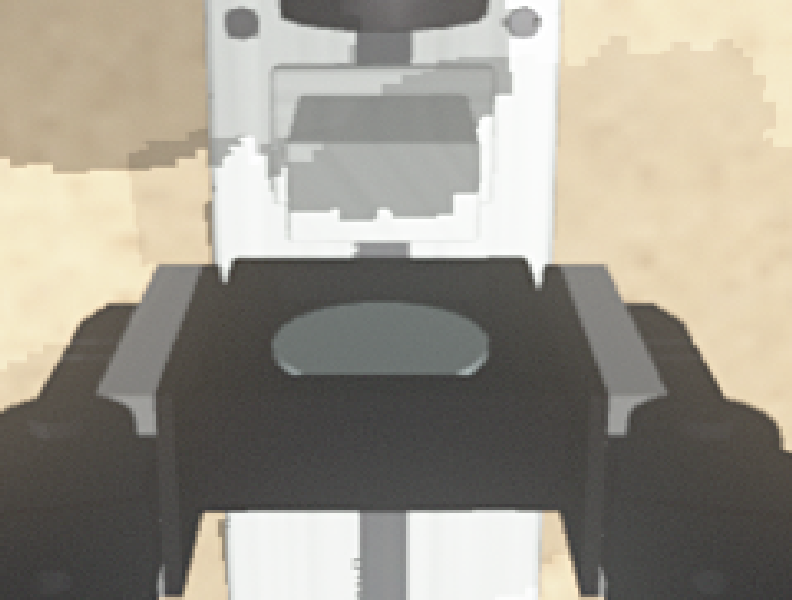

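```bash
python3 - <<'E'
from h import *
from meas import *
w=L('w7')
def cc(p): return np.array(p,float)/[3.3,3]+[200,200]-.5
T=unproj(w,cc([(289,143),(480,143),(478,240),(288,240)]),.05)
tc=[]
for i in range(12):
    s=observe();tc.append([*s['tcp_pos'],yaw()])
    manip.sleep(.02)
tc=np.array(tc);print(tc.mean(0),tc.std(0))
R=rot(-.0535);o=np.array([*tc.mean(0)[:3]])
print('post in tool',((T-o)@R).round(4).tolist(),T.mean(0))
z=o[2]-.0104
b=unproj(w,cc([(233,259),(528,259)]),z);t=unproj(w,cc([(380,512)]),z+.04)
print('filter',((b-o)@R).round(4).tolist(),((t-o)@R).round(4).tolist())
c=(T.mean(0)-o)@R;print('post c',c)
S=unproj(w,cc([(241,23),(523,23)]),.01);print('screws',((S-o)@R).round(4).tolist())
G=unproj(w,cc([(356,255),(409,255),(360,520),(409,520)]),.01);print('slot',((G-o)@R).round(4).tolist())
print(cams.calibration('wrist')['T'][:3,3]-w['T'][:3,3])
E
```

```text
[ 0.64197053 -0.08707805  0.10514008 -0.05373437] [1.51825872e-05 1.35154426e-04 6.25966953e-05 1.88088155e-04]
post in tool [[0.0092, -0.0135, 0.0551], [0.0092, 0.0156, 0.0551], [-0.0081, 0.0156, 0.0551], [-0.0081, -0.0139, 0.0551]] [ 0.642939   -0.08658877  0.05      ]
filter [[0.006, -0.0174, 0.0104], [0.0059, 0.0183, 0.0104]] [[-0.0067, 0.0004, -0.0296]]
post c [0.00054036 0.00094093 0.05514008]
screws [[0.0222, -0.0244, 0.0951], [0.0222, 0.0259, 0.0951]]
slot [[-0.0263, -0.0041, 0.0951], [-0.0263, 0.0058, 0.0951], [-0.0887, -0.0037, 0.0951], [-0.0887, 0.0061, 0.0951]]
[ 6.28632011e-05  6.24140741e-04 -2.50111615e-04]
```

```bash
python3 - <<'E'
from h import *
a=-.0535;p=np.array([.6423,-.0867])
f0=observe()['contact_force']
manip.move_linear([*p,.066],quat(a),rate=.08)
manip.sleep(.3);print(observe()['contact_force']-f0,observe()['tcp_pos'])
for z in np.arange(.0625,.0575,-.0007):
    manip.move_linear([*p,z],quat(a),rate=.03);manip.sleep(.1)
    s=observe();print(round(z,4),s['tcp_pos'],(s['contact_force']-f0).round(2))
    if (s['contact_force']-f0)[2]>1.5: break
shot('w8')
manip.move_gripper(.046)
s=observe();print(s['time_s'],s['tcp_pos'],s['grip_width'])
shot('w9')
E
python3 - <<'E'
import cv2,numpy as np
o=[]
for n in('w8','w9'):
    im=cv2.imread(f'pics/{n}.png')[200:400,200:440]
    o.append(cv2.resize(im,None,fx=1.65,fy=2.5,interpolation=cv2.INTER_NEAREST))
c=np.hstack(o);cv2.imwrite('pics/w89.png',(255*(c/255.)**.6).astype('uint8'))
E
```

```text
[ 0.20878433 -0.73386492  1.16191315] [ 0.64255158 -0.08672379  0.06645087]
0.0625 [ 0.64225732 -0.08670115  0.06242892] [-0.31 -0.8   0.58]
0.0618 [ 0.64229197 -0.08668184  0.06181518] [-0.34 -0.29  0.02]
0.0611 [ 0.64227285 -0.08668933  0.06107672] [-0.1   0.85 -0.38]
0.0604 [ 0.64238343 -0.08668181  0.06045198] [-0.27  0.04  0.58]
0.0597 [ 0.6424329  -0.08670433  0.060476  ] [-1.48  0.36  7.02]
12.3417 [ 0.64220776 -0.0867374   0.05950191] 0.04601721152224758
```

View pics/w89.png

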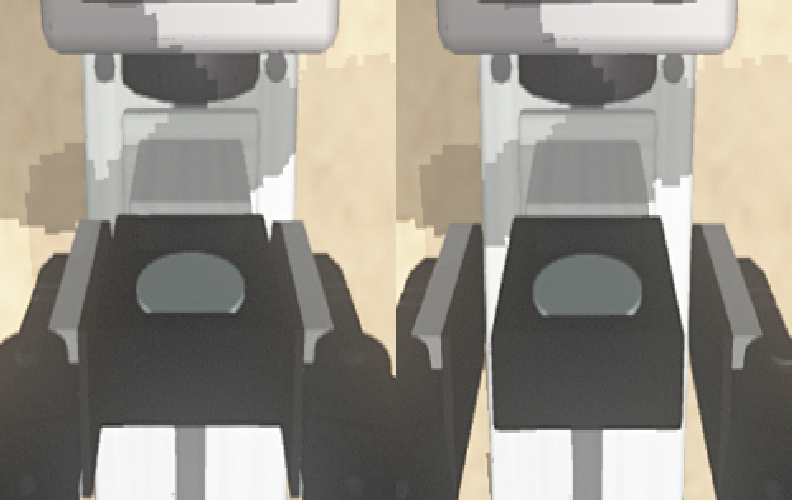

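```bash
python3 - <<'E'
from h import *
a=-.0535
manip.move_linear([.6423,-.0867,.14],quat(a),rate=.15)
manip.move_pose([.62,-.15,.19],quat(0.));manip.sleep(.3);shot('w10')
print(observe()['time_s'],observe()['tcp_pos'])
E
python3 - <<'E'
import cv2,numpy as np
im=cv2.imread(f'pics/w10.png')[60:175,290:400]
c=cv2.resize(im,None,fx=7,fy=5,interpolation=cv2.INTER_NEAREST)
cv2.imwrite('pics/w10c.png',(255*(c/255.)**.7).astype('uint8'))
E
```

```text
13.85 [ 0.619981   -0.14897707  0.18938824]
```

View pics/w10c.png

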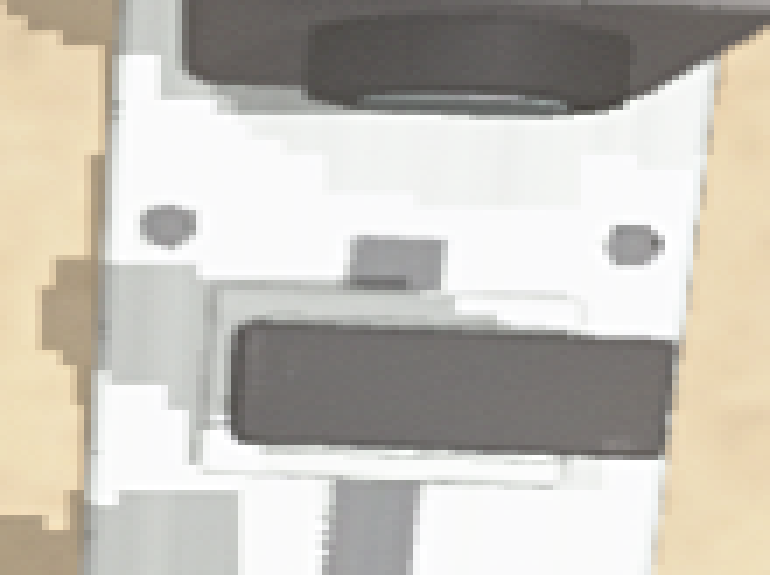

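```bash
python3 - <<'E'
from h import *
from meas import *
w=L('w10');cc=lambda p:np.array(p,float)/[7,5]+[290,60]-.5
f=unproj(w,cc([(236,320),(678,341),(666,459),(230,440)]),.09)
s=unproj(w,cc([(168,226),(635,245)]),.01)
e=f[1]-f[0]+f[2]-f[3]
a=-.0535;bx=np.array([np.cos(a),np.sin(a)]);by=np.array([-bx[1],bx[0]])
print(f.mean(0),np.arctan2(e[1],e[0]),np.linalg.norm(f[1]-f[0]),np.linalg.norm(f[3]-f[0]))
d=f.mean(0)[:2]-s.mean(0)[:2];print('filter rel screws',d@bx,d@by,s.round(4).tolist())
c1=np.array([.64264875,-.08701139]);m1=np.array([.6439,-.06505]);print('post rel screws',(c1-m1)@bx,(c1-m1)@by)
E
```

```text
[ 0.64272541 -0.08622305  0.09      ] -0.0573170306925704 0.03613250716429916 0.013403619360155432
filter rel screws -0.0001898315937648059 -0.021450992724287486 [[0.619, -0.0636, 0.01], [0.6691, -0.0661, 0.01]]
post rel screws -7.508577936080514e-05 -0.021996877947116442
```

```bash
python3 - <<'E'
from h import *
manip.move_pose([.53,-.17,.19],quat(.3))
manip.move_pose([.4622,-.1855,.12],quat(.679))
manip.move_gripper(.05)
manip.sleep(.2);shot('w11')
for b in masks_of('wrist','long_cell'): print(round(b['confidence'],2),np.round(b['box']))
s=observe();print(s['time_s'],s['tcp_pos'],yaw())
E
python3 - <<'E'
import cv2,numpy as np
im=cv2.imread(f'pics/w11.png');cv2.imwrite('pics/w11c.png',cv2.resize(im[240:360,260:380],None,fx=5,fy=5,interpolation=cv2.INTER_NEAREST))
E
```

```text
0.79 [301. 215. 326. 270.]
15.3 [ 0.46249321 -0.18538178  0.12018889] 0.6790745290714548
```

View pics/w11c.png

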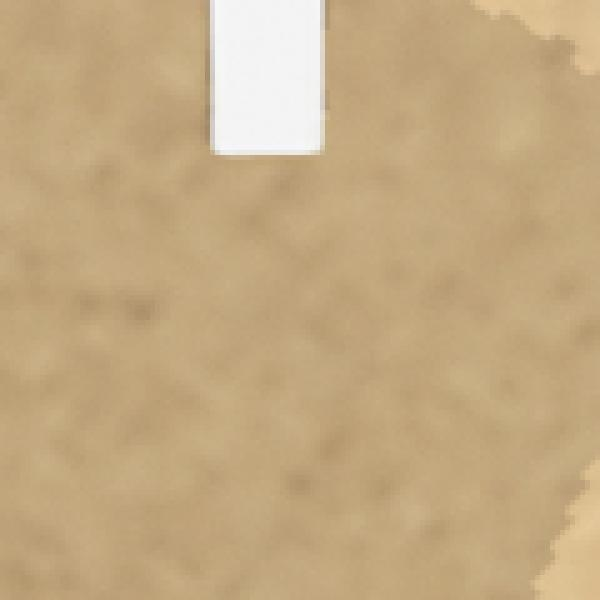

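View pics/w11.png

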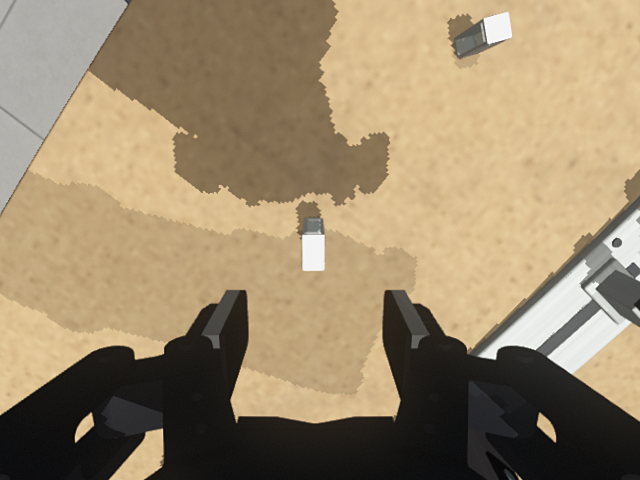

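```bash
python3 - <<'E'
import cv2,numpy as np
im=cv2.imread(f'pics/w11.png');cv2.imwrite('pics/w11c.png',cv2.resize(im[205:280,285:345],None,fx=8,fy=8,interpolation=cv2.INTER_NEAREST))
E
```

```text
(no output)
```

View pics/w11c.png

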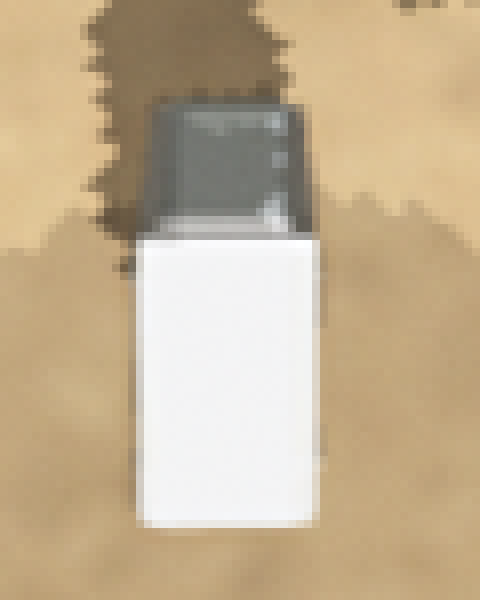

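```bash
python3 - <<'E'
from h import *
from meas import *
w=L('w11')
t=unproj(w,cr([(138,238),(320,238),(319,526),(138,526)],(285,205),8),.045)
s=observe();R=rot(yaw());q=(t-s['tcp_pos'])@R;print(q.round(4).tolist(),q.mean(0),t.mean(0),s['tcp_pos'])
print(w['T'][:3,3]-cams.calibration('wrist')['T'][:3,3])
E
```

```text
[[0.0105, -0.0058, 0.0752], [0.0105, 0.0066, 0.0752], [-0.0103, 0.0067, 0.0752], [-0.0104, -0.006, 0.0752]] [7.41658415e-05 3.79432744e-04 7.51888865e-02] [ 0.46274189 -0.18508575  0.045     ] [ 0.46249321 -0.18538178  0.12018889]
[0.00027952 0.00013651 0.00014397]
```

```bash
python3 - <<'E'
from h import *
p=np.array([.4625,-.1853]);a=.679
manip.move_linear([*p,.008],quat(a),rate=.12);manip.sleep(.1)
s=observe();print(s['time_s'],s['tcp_pos'],yaw(),s['contact_force'])
manip.move_gripper(0.,25)
s=observe();print(s['time_s'],s['tcp_pos'],s['grip_width'],s['contact_force'])
shot('w12')
manip.move_linear([*p,.135],quat(a),rate=.2);manip.sleep(.2)
s=observe();print(s['time_s'],s['tcp_pos'],s['grip_width'],s['contact_force'])
shot('w13')
E
python3 - <<'E'
import cv2,numpy as np
o=[]
for n in('w12','w13'):
    im=cv2.imread(f'pics/{n}.png')[240:380,250:380]
    o.append(cv2.resize(im,None,fx=3,fy=4,interpolation=cv2.INTER_NEAREST))
c=np.hstack(o);cv2.imwrite('pics/w123.png',(255*(c/255.)**.7).astype('uint8'))
E
```

```text
16.4833 [ 0.4629672  -0.1854832   0.00866549] 0.6787922659782891 [ 0.24085795  0.65048517 -0.95363775]
16.9 [ 0.4626448  -0.18543238  0.00830886] 0.01238329572956983 [-0.94049518 -0.47359242  5.13756755]
17.9333 [ 0.4618925  -0.18511253  0.13385847] 0.01237407645733698 [ 0.43886502 -0.4967139  -0.86948896]
```

View pics/w123.png

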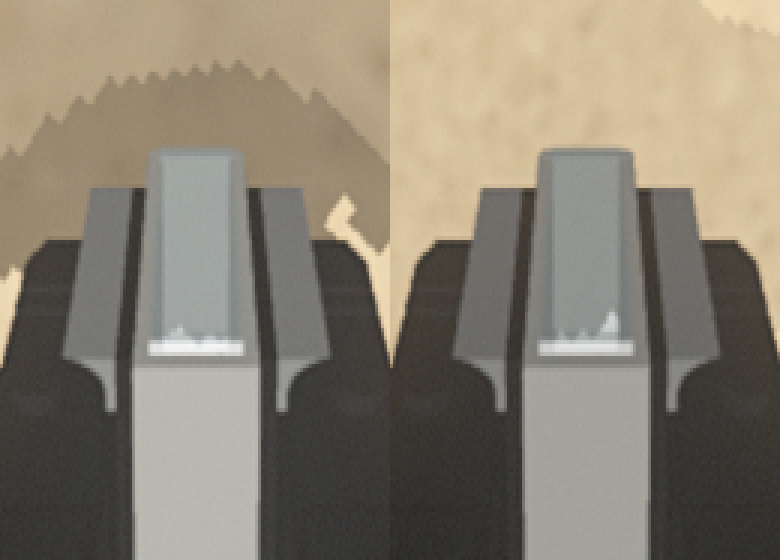

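```bash
python3 - <<'E'
from h import *
a=-.0535;p=np.array([.6386,-.1547])
manip.move_pose([.55,-.17,.14],quat(.3))
manip.move_pose([*p,.14],quat(a));manip.sleep(.2)
print(observe()['tcp_pos'],yaw())
manip.move_linear([*p,.0558],quat(a),rate=.1);manip.sleep(.5)
s=observe();print(s['time_s'],s['tcp_pos'],yaw(),s['grip_width'],s['contact_force'])
shot('w14')
im=cams.snapshot('scene');cv2.imwrite('pics/s2.png',cv2.resize(im[100:320,240:480,::-1],None,fx=2.7,fy=2.7,interpolation=cv2.INTER_CUBIC))
im=cams.snapshot('top');cv2.imwrite('pics/t2.png',cv2.resize(im[165:310,185:425,::-1],None,fx=3.3,fy=3.3,interpolation=cv2.INTER_CUBIC))
E
```

```text
[ 0.6371108  -0.15601678  0.13986214] -0.053934393855121325
20.575 [ 0.63864497 -0.15471994  0.05593251] -0.053569171987158146 0.012335848034727245 [ 0.27666236 -0.1184643  -0.50559303]
```

View pics/w14.png

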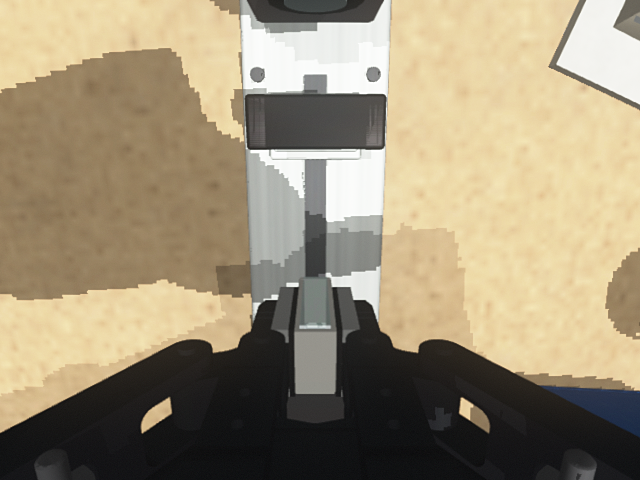

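View pics/s2.png

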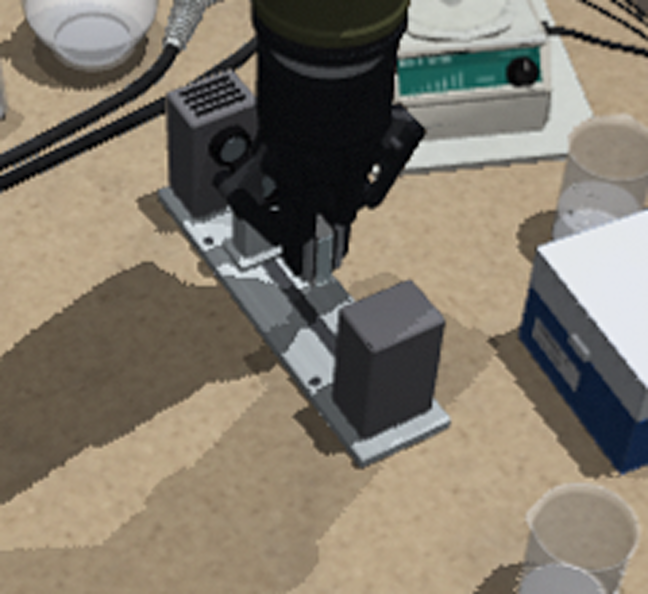

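View pics/t2.png

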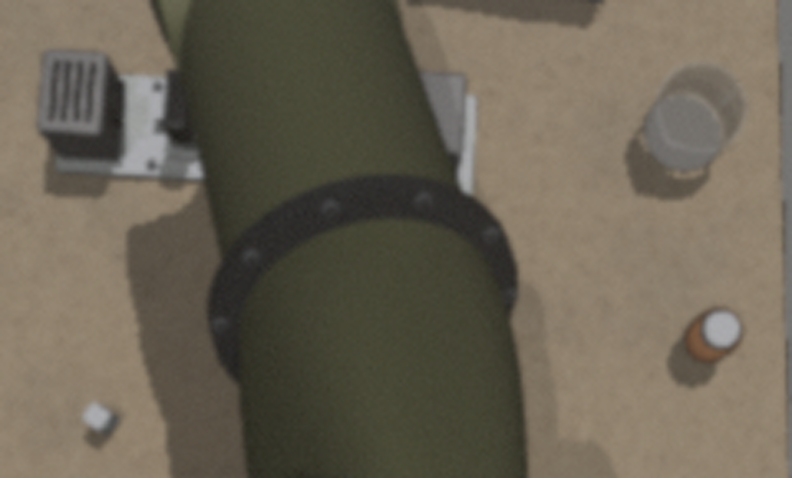

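```bash
python3 - <<'E'
from h import *
from meas import *
w=L('w14');s=observe();R=rot(yaw());o=s['tcp_pos']
g=lambda p,z:((unproj(w,p,z)-o)@R).round(4)[:,:2].tolist()
print('screws',g([(257.7,74),(373,74)],.01))
print('slot',g([(304.5,85),(327,85),(305.5,250),(325.5,250)],.01))
print('edges',g([(249,200),(384,200)],.01))
print('filter top',g([(245,95),(385.5,94.5),(386,149),(246.5,149)],.09))
print('cell rear top',g([(293,393),(337,393)],.0925),'front top',g([(294.5,331),(335,331)],.0925),'bottom',g([(302,278),(328,278)],.0475))
cv2.imwrite('pics/w14c.png',cv2.resize(cv2.imread('pics/w14.png')[265:405,250:380],None,fx=4,fy=4,interpolation=cv2.INTER_NEAREST))
E
```

```text
screws [[0.0902, -0.0243], [0.0902, 0.0256]]
slot [[0.0856, -0.004], [0.0856, 0.0057], [0.0109, -0.004], [0.0109, 0.0056]]
edges [[0.0351, -0.0301], [0.0351, 0.0326]]
filter top [[0.0751, -0.0172], [0.0753, 0.0183], [0.0618, 0.0189], [0.0617, -0.0173]]
cell rear top [[-0.0095, -0.0061], [-0.0095, 0.0071]] front top [[0.011, -0.0053], [0.011, 0.0062]] bottom [[0.0105, -0.0045], [0.0105, 0.0056]]
```

View pics/w14c.png

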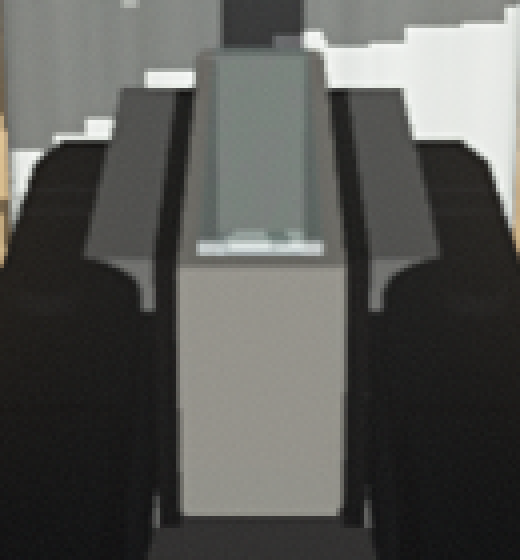

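```bash
python3 - <<'E'
from h import *
s=observe();print(s['time_s'],s['tcp_pos'],s['grip_width'],np.abs(s['qvel']).max(),s['contact_force'])
manip.finish_job()
E
```

```text
20.725 [ 0.63858558 -0.15467795  0.05578326] 0.012179139554712422 0.0025214407106227154 [ 0.09438504 -0.89348484  0.29254503]
the job is handed in; nothing more can be done
```

The job is done and handed in at 20.7 s. The filter stands released on the post, and the gripper is holding the long cuvette still in the light path.

- **Filter:** I gripped it by its frame sides and set it down until I felt about 7 N of contact at the expected height. A wrist picture after release showed it about 0.5 mm from the post centre and about 0.004 rad off square.
- **Long cuvette:** I gripped it with 25 N across the frosted faces; the gripper read 12.3 mm. In the last wrist picture it was upright with its clear ends toward lamp and detector. It was about 0.3 mm off the light axis and about 68 mm from the filter centre, as intended. Its centre was at about 70 mm by the arm's own reading, with no significant outside force on the tool.
- **Other items:** In the last top view, the square cell, beaker and dropper bottle stood where they started.

**Disagreements:** The wrist camera read about 0.5–0.7 mm too far along the jaw direction compared with the self-centring grip, and I corrected for that. Estimates of the post position differed by about 1–2 mm along the light path between the post corners and the screw pattern. I relied mainly on the post corners, because the screw positions are not given, and the later pictures agreed with them. The gap to the detector window was not measured directly.

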